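Run the fingertips along a row of tubes to fold their flip caps shut

ROBOT

A 6-joint arm with a two-finger parallel gripper is mounted at the origin on a cart in front of the work surface, level with it; the furniture and walls round the work are solid. World frame = base frame: x ahead of the robot, y to its left, z up, the work surface at z = 0. Lengths are in m, angles in degrees, forces in N, time in s.
With the tool pointing down it reaches from about 0.275 to 0.75 m from the base axis. Payload 10.2 kg.
Tool frame: the origin (TCP) lies on the centre line of the jaws, within the pads' length; the fingertips stand 19 mm ahead of it and the grasp point (between the pads) is the TCP; z points along the fingers, y is the direction in which the jaws open and shut (so a half turn about z gives the same grasp; the last joint's range is limited). The gripper opens to 85 mm and grips with 20 to 120 N. Pads are 22 mm wide; open, the fingers measure 114 mm over their backs; the gripper's body (76 mm by 85 mm) begins 54 mm behind the grasp point. The pads swing forward as they close: fully open they stand 13 mm farther back than shut.
Start: joints at [50.397, 17.928, 85.812, -0, 76.261, -12.8], TCP at [0.237, 0.469, 0.218] pointing down, gripper open.
Joint ranges: [-168.41, 168.41], [-55.51, 124.54], [10.69, 146.95], [-70.63, 250.63], [1, 178], [-165.06, 165.06]. Speed limits (degrees/s): [136.94, 136.94, 172.46, 180, 180, 180].

INTERFACE

Orientations are given as a 3x3 rotation matrix whose columns are the frame's x, y, z axes.
In Python, from workcell import ctrl gives the robot as it stands.
- The arm moves only by the shell command python3 -m handwheel 'ROWS'. ROWS is JSON, a list of rows, each an object of numbers: "x", "y", "z": the shift along the world's x, y, z in cm; "twist": the turn about the world's z in degrees; "jaw": the opening, from -1 (shut) to 1 (fully open). In form: [{"x": .., "y": .., "z": .., "twist": .., "jaw": ..}, ...]. A call has 1 to 20 rows; each row shifts and turns the pose as measured when the row begins; what a row does not reach is not made up. A row lasts 1/8 s, in which the tool goes at most 62.5 mm and 10.7 degrees, less where a joint would pass 70% of its speed; a pose out of reach is approached as far as the arm can. A call with a gripper value outside its range is refused whole. The fingers move at their own pace and stop on an object; the grip force is fixed at half the most. Time passes only in rows, so rows that do not move let the fingers close. It gives the time, the measured TCP pose, the force and the opening at its end, in the units of the state.
- ctrl.get_obs(): the state, without advancing time (a new reading comes with each control period).
- ctrl.snapshot(name): name is "side" or "top" or "wrist"; returns the picture (420x560x3 uint8, red, green, blue); there is no depth.
- ctrl.camera_model(name): a dict with "mtx" (3x3 intrinsics, pixels), "k1" (the pictures are not rectified: a ray, as slopes to the right and down, at radius r is drawn at 1 + k1 r^2 times it, then the intrinsics apply), "rvec" (rotation vector, rad) and "tvec" (3), from world to camera coordinates, as OpenCV has them; the wrist camera has in their place "T_tool_cam" (4x4, takes a point from camera to tool coordinates, whose origin is the TCP and whose axes are the flange's). Camera axes: x right, y down, z forward; pixel columns grow to the right and rows downward; lengths in m; the calibration is good to about 2 mm. A picture is of the moment at which its call begins: read the wrist's pose just before it. camera_model takes no time and is no camera call.
- ctrl.close_job(): hands the job in, once; it reports no verdict.
The state is a dict: "clock": time; "joint_positions": joint angles; "joint_vel": joint speeds; "joint_efforts": joint torques, N m; "tool_pos": TCP position; "tool_rot": TCP orientation; "ft_force": force on the tool from outside, world axes, zero at the start; "ft_torque": the same for the moment, N m; "grip_width": opening from 0.0 (shut) to 1.0 (fully open).
Only numpy, scipy, OpenCV 4.12 (cv2) and the standard library are available. Lean on these libraries where they do the work, as an engineer would, in place of code of your own. Each camera call takes 0.05 s, during which the arm holds its last target. There are 200 camera calls.

TASK

The six sample tubes in the aluminium block have dried with their flip caps ajar. With the gripper's fingers shut, run the fingertips lightly along the whole row in the direction from the caps' hinges to their raised lips (the other way would catch under the lips), staying down on the row until the last cap, so that they fold fully shut one after another; then move clear. Only stroke the caps: do not grip, lift or pull out a tube, do not push the block out of place, and leave everything else alone.

Things in the scene. Friction and masses are not known exactly. Their poses are not given: they have to be found in the camera images.
- tube_block: solid aluminium tube block on grippy rubber feet, 50 x 206 x 51 mm, 1.6 kg, loose on the worktop. Origin: centre of its underside; z up, y along its length and row of six wells, x across. Wells on its centre line at y = -75, -45, -15, 15, 45, 75 mm hold tubes 1 to 6. Its flat top is 51 mm above the worktop; with the caps shut, their tops lie level 65 mm above it.
- row_start (a point): point of the block at the hinge end of the row: over the hinge of cap 1 (y = -87 mm), at the height of the shut caps' tops, 65 mm above the worktop. A fingertip running from here to row_end folds the caps shut; the other way round it would catch under their lips
- row_end (a point): point of the block at the lip end of the row: over the tip of the shut lip of cap 6 (y = 89 mm), at the height of the shut caps' tops, 65 mm above the worktop
- tube_1: 5 ml plastic tube, number 1 from row_start, standing loose in its well by a 21 mm flange. Origin: on its axis, underside of the flange, which rests on the block's top 51 mm above the worktop; z up, y from hinge to lip (within 0.2 rad of the block's y). Cap hinge axis: along x, 12 mm towards -y and 10 mm above the origin
- tube_2: 5 ml plastic tube, number 2 from row_start, standing loose in its well by a 21 mm flange. Origin: on its axis, underside of the flange, which rests on the block's top 51 mm above the worktop; z up, y from hinge to lip (within 0.2 rad of the block's y). Cap hinge axis: along x, 12 mm towards -y and 10 mm above the origin
- tube_3: 5 ml plastic tube, number 3 from row_start, standing loose in its well by a 21 mm flange. Origin: on its axis, underside of the flange, which rests on the block's top 51 mm above the worktop; z up, y from hinge to lip (within 0.2 rad of the block's y). Cap hinge axis: along x, 12 mm towards -y and 10 mm above the origin
- tube_4: 5 ml plastic tube, number 4 from row_start, standing loose in its well by a 21 mm flange. Origin: on its axis, underside of the flange, which rests on the block's top 51 mm above the worktop; z up, y from hinge to lip (within 0.2 rad of the block's y). Cap hinge axis: along x, 12 mm towards -y and 10 mm above the origin
- tube_5: 5 ml plastic tube, number 5 from row_start, standing loose in its well by a 21 mm flange. Origin: on its axis, underside of the flange, which rests on the block's top 51 mm above the worktop; z up, y from hinge to lip (within 0.2 rad of the block's y). Cap hinge axis: along x, 12 mm towards -y and 10 mm above the origin
- tube_6: 5 ml plastic tube, number 6 from row_start, standing loose in its well by a 21 mm flange. Origin: on its axis, underside of the flange, which rests on the block's top 51 mm above the worktop; z up, y from hinge to lip (within 0.2 rad of the block's y). Cap hinge axis: along x, 12 mm towards -y and 10 mm above the origin
- cap_1 (a joint): hinge of tube 1's flip cap, rad: 0 = fully shut, larger = further open (stop at 1.9; starts ajar, 0.45 to 0.95). Slippery white bevelled 19 mm disc, hinged on the tube's -y side, thumb lip on the +y side ending 26 mm from the hinge; it stays at whatever angle it is left, and 1 to 3 N of fingertip push folds it
- cap_2 (a joint): hinge of tube 2's flip cap, rad: 0 = fully shut, larger = further open (stop at 1.9; starts ajar, 0.45 to 0.95). Slippery white bevelled 19 mm disc, hinged on the tube's -y side, thumb lip on the +y side ending 26 mm from the hinge; it stays at whatever angle it is left, and 1 to 3 N of fingertip push folds it
- cap_3 (a joint): hinge of tube 3's flip cap, rad: 0 = fully shut, larger = further open (stop at 1.9; starts ajar, 0.45 to 0.95). Slippery white bevelled 19 mm disc, hinged on the tube's -y side, thumb lip on the +y side ending 26 mm from the hinge; it stays at whatever angle it is left, and 1 to 3 N of fingertip push folds it
- cap_4 (a joint): hinge of tube 4's flip cap, rad: 0 = fully shut, larger = further open (stop at 1.9; starts ajar, 0.45 to 0.95). Slippery white bevelled 19 mm disc, hinged on the tube's -y side, thumb lip on the +y side ending 26 mm from the hinge; it stays at whatever angle it is left, and 1 to 3 N of fingertip push folds it
- cap_5 (a joint): hinge of tube 5's flip cap, rad: 0 = fully shut, larger = further open (stop at 1.9; starts ajar, 0.45 to 0.95). Slippery white bevelled 19 mm disc, hinged on the tube's -y side, thumb lip on the +y side ending 26 mm from the hinge; it stays at whatever angle it is left, and 1 to 3 N of fingertip push folds it
- cap_6 (a joint): hinge of tube 6's flip cap, rad: 0 = fully shut, larger = further open (stop at 1.9; starts ajar, 0.45 to 0.95). Slippery white bevelled 19 mm disc, hinged on the tube's -y side, thumb lip on the +y side ending 26 mm from the hinge; it stays at whatever angle it is left, and 1 to 3 N of fingertip push folds it
- tin_a: bystander, to be left alone: lidded aluminium moisture tin, 62 mm across, 38 mm tall; origin at the centre of its underside
- tin_b: bystander, to be left alone: a second such tin, 62 mm across, 38 mm tall; origin at the centre of its underside
- petri: bystander, to be left alone: shallow clear dish, 92 mm across, 14 mm tall; origin at the centre of its underside
- small_beaker: bystander, to be left alone: small glass beaker, 54 mm across, 68 mm tall; origin at the centre of its underside
- bottle: bystander, to be left alone: amber reagent bottle with black cap, 60 mm across, 114 mm tall; origin at the centre of its underside
- stopper: bystander, to be left alone: rubber stopper, 36 mm across, 26 mm tall; origin at the centre of its underside

How it is judged (in metres and radians):
On the way, in this order (a step that is already met when the one before it is completed fails the run):
1. the first two caps of the row are shut, with the fingers over them (grasp point within 50 mm of either tube, seen from above) (value of joint each of cap_1, cap_2 below 0.1 rad and (horizontal distance between the grasp point and tube_1 below 0.05 m or horizontal distance between the grasp point and tube_2 below 0.05 m)), for 0.05 s.
2. the middle two caps of the row are shut, with the fingers over them (grasp point within 50 mm of either tube, seen from above) (value of joint each of cap_3, cap_4 below 0.1 rad and (horizontal distance between the grasp point and tube_3 below 0.05 m or horizontal distance between the grasp point and tube_4 below 0.05 m)), for 0.05 s.
3. the last two caps of the row are shut, with the fingers over them (grasp point within 50 mm of either tube, seen from above) (value of joint each of cap_5, cap_6 below 0.1 rad and (horizontal distance between the grasp point and tube_5 below 0.05 m or horizontal distance between the grasp point and tube_6 below 0.05 m)), for 0.05 s.
At the end, for the whole second after the job is handed in: all six caps are shut to within 0.1 rad (lips within 2.5 mm of fully down), all tubes are still and seated in the block (flange within 5 mm of its top), and the block stands upright within 20 mm of where it was (value of joint each of cap_1, cap_2, cap_3, cap_4, cap_5, cap_6 below 0.1 rad and z of each of tube_1, tube_2, tube_3, tube_4, tube_5, tube_6 in the frame of tube_block below 0.056 m and linear speed of each of tube_1, tube_2, tube_3, tube_4, tube_5, tube_6 below 0.02 m/s and distance of tube_block from where it was at the start of the episode below 0.02 m and angle between tube_block's own z axis and vertical below 0.05 rad); the robot touches nothing.
It fails at once if a tube is lifted more than 8 mm in its well, or the block is lifted or shoved more than 25 mm (z of any of tube_1, tube_2, tube_3, tube_4, tube_5, tube_6 in the frame of tube_block above 0.059 m or distance of tube_block from where it was at the start of the episode above 0.025 m or height (world z) of tube_block above 0.01 m).
It fails at once if a cap is caught and bent far back (beyond 1.4 rad) (value of joint any of cap_1, cap_2, cap_3, cap_4, cap_5, cap_6 above 1.4 rad).
It fails at once if the fingers press a tube with more than 30 N (contact force between the fingers and tube_1 above 30 N or contact force between the fingers and tube_2 above 30 N or contact force between the fingers and tube_3 above 30 N or contact force between the fingers and tube_4 above 30 N or contact force between the fingers and tube_5 above 30 N or contact force between the fingers and tube_6 above 30 N).
It fails at once if the hand rises off the row part-way: the first cap is shut, the last is not, and the grasp point is more than 140 mm above the worktop (fingertips some 50 mm above the caps) (value of joint cap_1 below 0.1 rad and not (value of joint cap_6 below 0.1 rad) and height (world z) of the grasp point above 0.14 m).
It fails at once if a bystander is moved more than 20 mm (distance of any of tin_a, tin_b, petri, small_beaker, bottle, stopper from where it was at the start of the episode above 0.02 m).
It also fails if it takes over 42 s, if anything falls off the work surface, if the arm or the gripper's body presses on something with over 40 N, if the wrist force passes 120 N, or if a joint passes its speed limit or range.

## Working session

There is one attempt and no reset: what is moved stays moved. The work goes in short steps, Python scripts to look and compute and a shell command to move; the robot and the scene stay as the last step left them, time stands still between calls to the robot, and variables do not carry over. Pictures are saved under pics/ and viewed, on a budget of 10 in all, crops included, one or two more only if the job needs it, and the job is handed in when it is done.

```bash
mkdir -p pics
python3 - <<'E'
from workcell import ctrl
import cv2
o=ctrl.get_obs(); print(o)
for n in("top","side"):
    cv2.imwrite(f"pics/{n}0.png",ctrl.snapshot(n)[:,:,::-1]); print(n,ctrl.camera_model(n))
E
```

```text
{'clock': 0.0, 'joint_positions': array([ 5.03983303e+01,  1.79581131e+01,  8.58541330e+01,  9.36734203e-04,
        7.62614958e+01, -1.28018276e+01]), 'joint_vel': array([ 0.05678138,  0.06382066, -0.11119144, -0.06664676,  0.01238539,
        0.02712976]), 'joint_efforts': array([ 1.52182333e-04, -4.12252772e+01, -2.59751880e+01, -1.68426350e-04,
        3.95067211e-03,  1.95591878e-05]), 'tool_pos': array([0.23655094, 0.46837741, 0.21704617]), 'tool_rot': array([[-8.92585181e-01,  4.50878035e-01, -8.32655598e-04],
       [ 4.50878703e-01,  8.92584691e-01, -9.81533993e-04],
       [ 3.00663522e-04, -1.25152937e-03, -9.99999172e-01]]), 'ft_force': array([ 0.09148588, -0.16763765, -0.57631337]), 'ft_torque': array([-0.02687498, -0.00148419, -0.01601417]), 'grip_width': 0.9975806308782703}
top {'mtx': array([[482.29561439,   0.        , 280.70014397],
       [  0.        , 482.29561439, 206.63718324],
       [  0.        ,   0.        ,   1.        ]]), 'k1': -0.1685551341054656, 'rvec': array([ 2.1328585 , -2.11725754,  0.19140338]), 'tvec': array([0.13628593, 0.52182253, 1.48217639])}
side {'mtx': array([[478.00639734,   0.        , 281.93610311],
       [  0.        , 478.00639734, 214.57578505],
       [  0.        ,   0.        ,   1.        ]]), 'k1': -0.01981319339512463, 'rvec': array([ 2.23110243, -0.47487559,  0.20304228]), 'tvec': array([-0.41733518,  0.26412559,  1.06669821])}
```

View pics/top0.png

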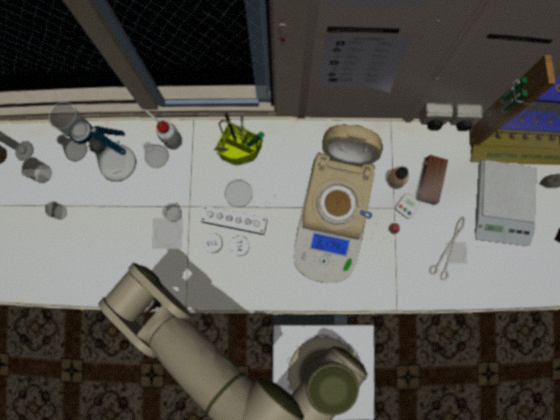

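View pics/side0.png

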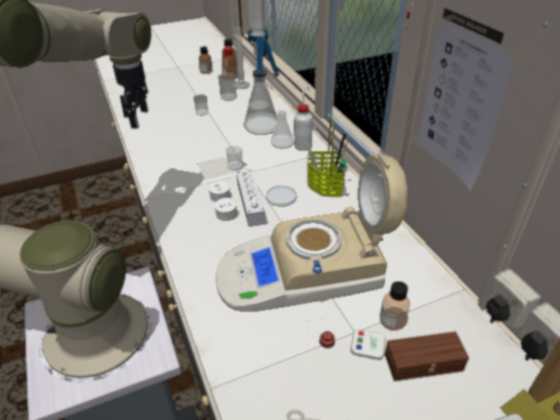

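The top view shows the block from about (202,212) to (267,228), with tins below it at (213,242) and (239,245), the petri dish above at (238,193), and the beaker at (172,212). I'll zoom in on both views to find the corners and the hinge direction.

```bash
cat > h.py <<'E'
import numpy as np,cv2
from workcell import ctrl
def cam(name,obs=None):
    m=ctrl.camera_model(name)
    if name=="wrist":
        T=np.eye(4);T[:3,:3]=obs["tool_rot"];T[:3,3]=obs["tool_pos"];T=np.linalg.inv(T@m["T_tool_cam"])
        R,t=T[:3,:3],T[:3,3]
    else: R,t=cv2.Rodrigues(m["rvec"])[0],m["tvec"]
    return m["mtx"],np.array([m["k1"],0,0,0,0.]),R,np.asarray(t).ravel()
def px2w(c,uv,z):
    K,d,R,t=c; n=cv2.undistortPoints(np.array(uv,float).reshape(-1,1,2),K,d).reshape(-1,2)
    ray=np.c_[n,np.ones(len(n))]@R; o=-R.T@t
    return o+ray*((z-o[2])/ray[:,2])[:,None]
def w2px(c,P):
    K,d,R,t=c; return cv2.projectPoints(np.array(P,float).reshape(-1,1,3),cv2.Rodrigues(R)[0],t,K,d)[0].reshape(-1,2)
E
python3 - <<'E'
from h import *
a=cv2.imread("pics/top0.png")[170:270,150:290]; b=cv2.imread("pics/side0.png")[140:240,190:330]
cv2.imwrite("pics/z.png",np.hstack([cv2.resize(a,(560,400),interpolation=2),cv2.resize(b,None,fx=4,fy=4,interpolation=2)[:, :240]]))
c=cam("top"); print(px2w(c,[(202,212),(267,228),(235,219)],.051),px2w(c,[(213,242),(239,245)],.038),px2w(c,[(238,193)],.014),px2w(c,[(172,212)],.068))
E
```

```text
[[0.50110112 0.38976118 0.051     ]
 [0.45166518 0.18262608 0.051     ]
 [0.47949686 0.28402948 0.051     ]] [[0.40728775 0.35349726 0.038     ]
 [0.39861609 0.27075048 0.038     ]] [[0.57128572 0.27998433 0.014     ]] [[0.49742853 0.48249475 0.068     ]]
```

View pics/z.png

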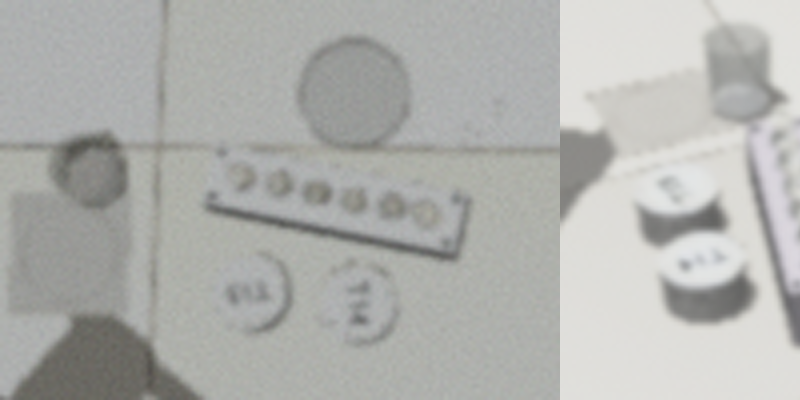

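The zoom shows six caps along the block, but not their direction. I'll raise and move above the block for a wrist view, with the jaws shut and aligned.

```bash
python3 -m handwheel '[{"x":2,"y":-1,"z":4,"twist":4,"jaw":-1},{"x":4.5,"y":-3.8,"z":2,"twist":5,"jaw":-1},{"x":4.5,"y":-3.8,"z":2,"twist":5,"jaw":-1},{"x":4.5,"y":-3.8,"z":1,"twist":3,"jaw":-1},{"x":4,"y":-3.8,"z":0,"jaw":-1},{"x":0,"y":0,"z":0,"jaw":-1},{"jaw":-1}]'
python3 - <<'E'
from h import *
o=ctrl.get_obs(); cv2.imwrite("pics/w1.png",ctrl.snapshot("wrist")[:,:,::-1]); print(o["tool_pos"],o["tool_rot"],o["grip_width"]); print(ctrl.camera_model("wrist"))
import pickle; pickle.dump(o,open("o1.pkl","wb"))
cv2.imwrite("pics/t1.png",ctrl.snapshot("top")[:,:,::-1])
E
```

```text
[0.236609   0.46839596 0.21710939] [[-8.92559309e-01  4.50929497e-01 -6.85147934e-04]
 [ 4.50929965e-01  8.92558906e-01 -8.74926188e-04]
 [ 2.17004865e-04 -1.08987725e-03 -9.99999383e-01]] 0.9971248292314474
{'mtx': array([[359.32995379,   0.        , 278.93726896],
       [  0.        , 359.32995379, 212.98224303],
       [  0.        ,   0.        ,   1.        ]]), 'k1': -0.012270496057556028, 'T_tool_cam': array([[ 3.47048182e-05, -9.49841981e-01, -3.12730250e-01,
         8.01575427e-02],
       [ 9.99999764e-01, -1.81435210e-04,  6.62038895e-04,
         2.31866240e-05],
       [-6.85572615e-04, -3.12730200e-01,  9.49841751e-01,
        -1.56608378e-01],
       [ 0.00000000e+00,  0.00000000e+00,  0.00000000e+00,
         1.00000000e+00]])}validation failed for argument at $[4]...
```

View pics/w1.png

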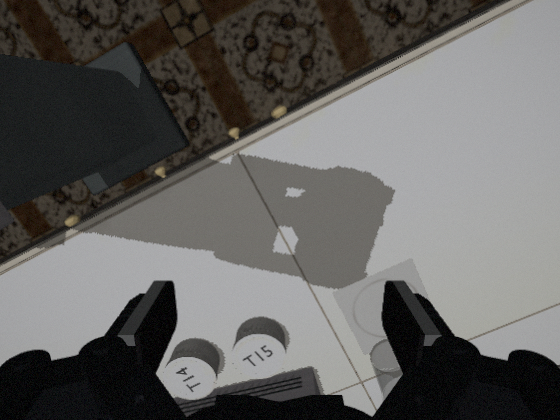

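Every row needs all its fields, so that call was refused. Reissuing it in full.

```bash
python3 -m handwheel '[{"x":2,"y":-1,"z":2,"twist":4,"jaw":-1},{"x":4.8,"y":-3.7,"z":0,"twist":5,"jaw":-1},{"x":4.8,"y":-3.7,"z":0,"twist":5,"jaw":-1},{"x":4.8,"y":-3.7,"z":0,"twist":3,"jaw":-1},{"x":4.8,"y":-3.7,"z":0,"twist":0,"jaw":-1},{"x":4,"y":-2,"z":0,"twist":0,"jaw":-1},{"x":0,"y":0,"z":0,"twist":0,"jaw":-1},{"x":0,"y":0,"z":0,"twist":0,"jaw":-1}]'
python3 - <<'E'
from h import *
o=ctrl.get_obs(); cv2.imwrite("pics/w2.png",ctrl.snapshot("wrist")[:,:,::-1]); print(o["tool_pos"],o["tool_rot"],o["grip_width"])
import pickle; pickle.dump(o,open("o2.pkl","wb"))
E
```

```text
clock: 1.2
tool_pos: [0.4944, 0.2835, 0.2363]
tool_rot: [[-0.987, 0.158, -0.002], [0.158, 0.987, -0.002], [0.002, -0.002, -1.0]]
ft_force: [0.6, -1.1, 0.4]
grip_width: 0.0
[0.49440861 0.28354734 0.2362848 ] [[-0.9874097   0.15816627 -0.00235   ]
 [ 0.15817076  0.98741001 -0.00186796]
 [ 0.00202497 -0.00221615 -0.99999549]] 0.0004642858803411048
```

View pics/w2.png

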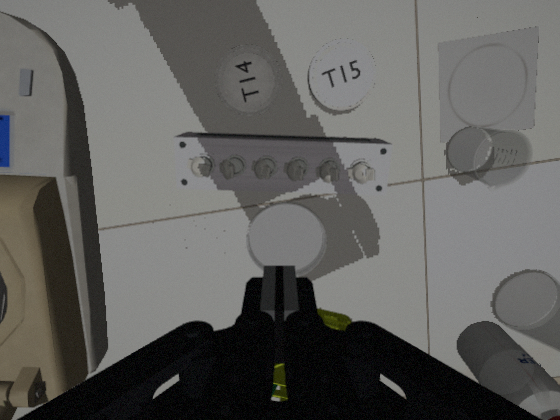

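Block clearly visible, from about (177,140) to (390,188). I'll enlarge it to read the caps' hinge direction.

Run:
```python
import cv2
a=cv2.imread("pics/w2.png")[125:200,168:400]
a=cv2.resize(a,None,fx=6.8,fy=6.8,interpolation=2)
a=cv2.createCLAHE(2,(4,4)).apply(cv2.cvtColor(a,6))
cv2.imwrite("pics/w2z.png",cv2.vconcat([a[:,:800],a[:,-800:]])[:,:])
print(a.shape)
import numpy as np
cv2.imwrite("pics/w2z.png",cv2.resize(np.vstack([a[:,:800],a[:,-800:]]),(620,790))[:600] if 0 else cv2.resize(np.vstack([a[:,:800],a[:,-800:]]),(470,600)))
cv2.imwrite("pics/w2y.png",cv2.resize(a,(800,260)))
```

```text
(510, 1578)
```

View pics/w2y.png

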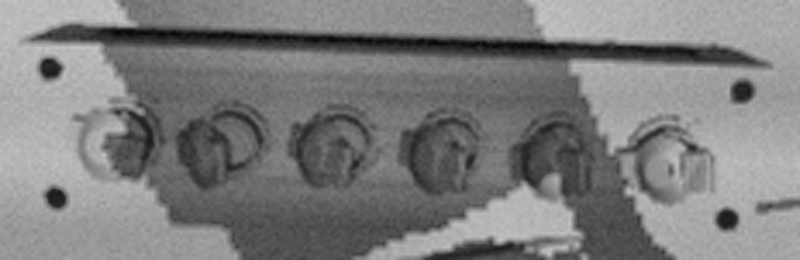

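The caps show hinge tabs on their left sides, e.g. (405,140) and (517,150). Lips are on the right, e.g. (700,170), so the stroke appears to run to image right (about world +y). I'll compute the pose and overlay the model at both cap directions to check.

Run:
```python
from h import *
import pickle
o=pickle.load(open("o2.pkl","rb")); c=cam("wrist",o)
H=np.array([(182.5,144.6),(184.5,182.1),(383.2,151.2),(378.8,188.2)])
P=px2w(c,H,.051); print(P)
ctr=P.mean(0); yv=P[2:].mean(0)-P[:2].mean(0); L=np.linalg.norm(yv); yv/=L; xv=np.array([yv[1],-yv[0],0])
print(ctr,yv,L,np.degrees(np.arctan2(yv[1],yv[0])))
ty=np.degrees(np.arctan2(o["tool_rot"][1,1],o["tool_rot"][0,1])); print("tool y ang",ty)
def pt(x,y,z): q=ctr+xv*x+yv*y; q[2]=z; return q
print("start",pt(0,-.087,.065),"end",pt(0,.089,.065))
im=cv2.imread("pics/w2.png")
rows=[]
S=6.8
for s in (1,-1):
    a=cv2.resize(im[125:200,168:400],None,fx=S,fy=S,interpolation=2)
    def dr(pts,col):
        p=(w2px(c,pts)-[168,125]+.5)*S
        cv2.polylines(a,[p.astype(np.int32)],False,col,2)
    dr([pt(x,y,.051) for x,y in[(-.025,-.103),(.025,-.103),(.025,.103),(-.025,.103),(-.025,-.103)]],(255,0,0))
    for y0 in np.arange(-75,76,30)/1000:
        t=np.linspace(0,6.3,30)
        dr([pt(.0105*np.cos(k),y0+.0105*np.sin(k),.058) for k in t],(0,255,0))
        for th in(.7,):
            dr([pt(0,y0+s*(-.012+r*np.cos(th)),.061+r*np.sin(th)) for r in(0,.026)],(0,0,255))
    rows.append(cv2.resize(a,(800,260)))
cv2.imwrite("pics/ov.png",np.vstack(rows))
```

```text
[[0.44460415 0.19905268 0.051     ]
 [0.48024158 0.19228948 0.051     ]
 [0.48073312 0.38572044 0.051     ]
 [0.51624583 0.37893342 0.051     ]]
[0.48045617 0.28899901 0.051     ] [0.18971603 0.981839   0.        ] 0.19010841169418147 79.06378731233019
tool y ang 80.8995016247157
start [0.46395088 0.20357901 0.065     ] end [0.4973409  0.37638268 0.065     ]
```

View pics/ov.png

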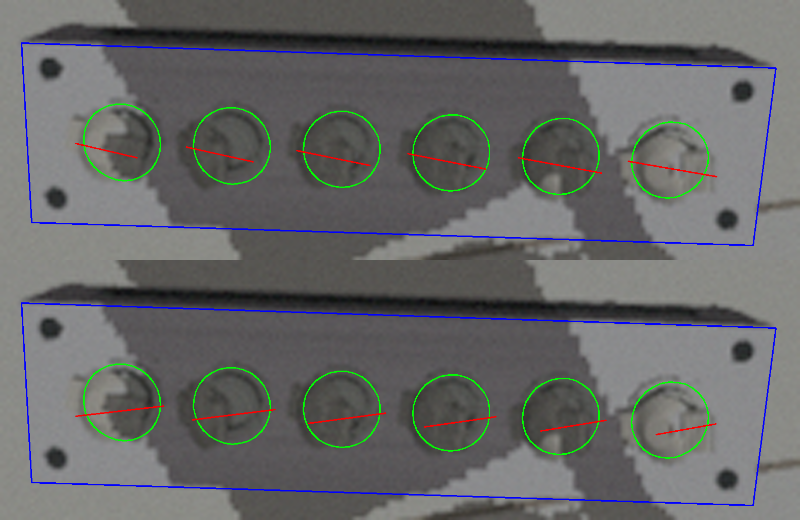

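The block outline and tubes fit exactly. The top overlay, with hinges at the low-y end, matches the discs, and cap 6's lip ends at about (715,175). The stroke therefore runs along (0.19, 0.98). Next I move behind row_start (block y = -117 mm) and descend.

```bash
python3 -m handwheel '[{"x":-1.2,"y":-3.6,"z":0,"twist":-1.8,"jaw":-1},{"x":-1.2,"y":-3.7,"z":-1,"twist":0,"jaw":-1},{"x":-1.2,"y":-3.6,"z":-2,"twist":0,"jaw":-1},{"x":0,"y":0,"z":-3,"twist":0,"jaw":-1},{"x":0,"y":0,"z":-3,"twist":0,"jaw":-1},{"x":0,"y":0,"z":-3,"twist":0,"jaw":-1},{"x":0,"y":0,"z":-2,"twist":0,"jaw":-1},{"x":0,"y":0,"z":0,"twist":0,"jaw":-1},{"x":0,"y":0,"z":0,"twist":0,"jaw":-1}]'
python3 - <<'E'
from h import *
o=ctrl.get_obs(); im=ctrl.snapshot("wrist")[:,:,::-1]; print(o["tool_pos"],np.degrees(np.arctan2(o["tool_rot"][1,1],o["tool_rot"][0,1])),o["ft_force"])
d=o["tool_pos"]-[.48046,.2890,0];print("block y,x",d[0]*.18972+d[1]*.98184,d[0]*.98184-d[1]*.18972)
cv2.imwrite("pics/w3.png",im)
E
```

```text
clock: 2.38
tool_pos: [0.4508, 0.1789, 0.0957]
tool_rot: [[-0.984, 0.176, 0.003], [0.176, 0.984, -0.0], [-0.003, 0.0, -1.0]]
ft_force: [0.2, -0.8, 0.8]
grip_width: -0.001
[0.45078169 0.17891985 0.09565653] 79.8610273690473 [ 0.20714485 -0.77078563  0.75411187]
block y,x -0.11371166391984681 -0.008254946763112812
```

View pics/w3.png

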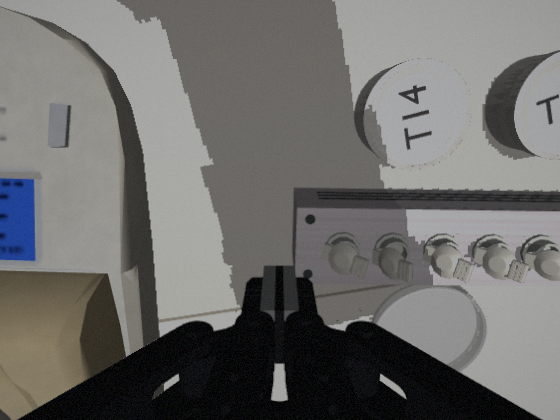

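The ridged lips are on the right at (357,267), (404,270), (464,270) and (517,270), so hinges are left and the direction is confirmed. Now centring across the row (8 mm off) and setting the height.

```bash
cat > st.py <<'E'
from h import *
o=ctrl.get_obs(); d=o["tool_pos"]-[.48046,.2890,0]
print("t %.2f by %.1f bx %.1f tipz %.1f"%(o["clock"],1e3*(d[0]*.18972+d[1]*.98184),1e3*(d[0]*.98184-d[1]*.18972),1e3*o["tool_pos"][2]-19),"ang %.1f"%np.degrees(np.arctan2(o["tool_rot"][1,1],o["tool_rot"][0,1])),o["ft_force"].round(1))
E
python3 -m handwheel '[{"x":0.7,"y":-0.4,"z":-0.6,"twist":-0.8,"jaw":-1},{"x":0,"y":0,"z":-0.4,"twist":0,"jaw":-1},{"x":0,"y":0,"z":0,"twist":0,"jaw":-1},{"x":0,"y":0,"z":0,"twist":0,"jaw":-1}]' >/dev/null; python3 st.py
```

```text
t 2.92 by -116.3 bx 0.6 tipz 67.3 ang 79.0 [ 0.8 -0.6 -0. ]
```

```bash
python3 -m handwheel '[{"x":0,"y":0,"z":-0.15,"twist":0,"jaw":-1},{"x":0.1,"y":0.5,"z":0,"twist":0,"jaw":-1},{"x":0.1,"y":0.6,"z":0,"twist":0,"jaw":-1},{"x":0.1,"y":0.6,"z":0,"twist":0,"jaw":-1}]' >/dev/null; python3 st.py
```

```text
t 3.42 by -98.0 bx 0.4 tipz 65.9 ang 79.0 [0.1 0.1 0.2]
```

```bash
python3 -m handwheel '[{"x":0.1,"y":0.6,"z":-0.05,"twist":0,"jaw":-1},{"x":0.1,"y":0.6,"z":0,"twist":0,"jaw":-1},{"x":0.1,"y":0.6,"z":0,"twist":0,"jaw":-1}]' >/dev/null; python3 st.py
python3 -m handwheel '[{"x":0.1,"y":0.6,"z":0,"twist":0,"jaw":-1},{"x":0.1,"y":0.6,"z":0,"twist":0,"jaw":-1}]' >/dev/null; python3 st.py
```

```text
t 3.80 by -78.1 bx -0.2 tipz 65.4 ang 79.0 [-0.6  0.4 -0.4]
t 4.05 by -65.1 bx -0.6 tipz 65.4 ang 79.0 [ 0.3 -0.  -0.5]
```

```bash
for i in 1; do python3 -m handwheel '[{"x":0.2,"y":0.6,"z":0,"twist":0,"jaw":-1},{"x":0.1,"y":0.6,"z":0,"twist":0,"jaw":-1}]' >/dev/null; python3 st.py; done
python3 -m handwheel '[{"x":0.2,"y":0.6,"z":0,"twist":0,"jaw":-1}]' >/dev/null; python3 st.py
python3 - <<'E'
from h import *
cv2.imwrite("pics/w4.png",ctrl.snapshot("wrist")[:,:,::-1])
E
```

```text
t 4.30 by -51.8 bx 0.2 tipz 65.3 ang 79.0 [-0.5  0.2  0.4]
t 4.42 by -45.1 bx 1.0 tipz 65.3 ang 79.0 [ 0.1  0.3 -0.6]
```

View pics/w4.png

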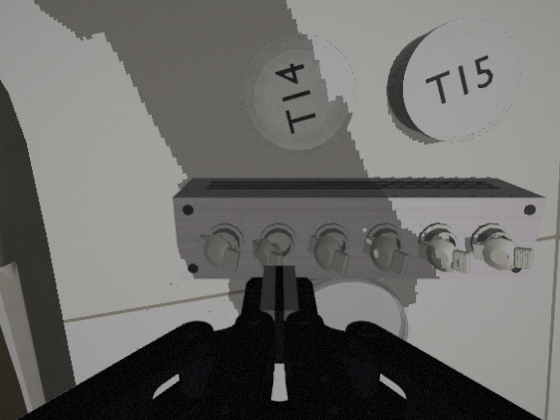

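This shows the caps still ajar: cap 2 at (270,248) isn't covered by the fingertips, whose end is at (280,266). So either the tip is offset in x or it's higher than assumed. I'll check with the side camera and overlay the expected tip.

Run:
```python
from h import *
o=ctrl.get_obs();R,p=o["tool_rot"],o["tool_pos"]; print(p,R[:,2])
out=[]
for n in("side","top"):
    im=ctrl.snapshot(n)[:,:,::-1].copy(); c=cam(n)
    tip=p+R[:,2]*.019; q=w2px(c,[p,tip,tip+R[:,0]*.011,tip-R[:,0]*.011,p+[0,0,.06]]); print(n,q.round(1))
    u,v=q[1].astype(int); a=cv2.resize(im[v-40:v+26,u-33:u+33],(400,400),interpolation=2); 
    b=a.copy()
    for k,col in zip(q,[(0,255,0),(0,0,255),(255,0,0),(255,255,0),(0,255,255)]): cv2.circle(b,tuple(int(x) for x in (k-[u-33,v-40]+.5)*400/66),3,col,-1)
    out.append(np.vstack([a[:300],b[:300]]))
cv2.imwrite("pics/sd.png",np.hstack(out))
```

```text
[0.4730784  0.24504917 0.08438564] [ 6.61207224e-03  2.29807705e-04 -9.99978114e-01]
side [[251.8 188.9]
 [252.2 194.3]
 [248.3 194.9]
 [256.  193.7]
 [250.6 171.1]]
top [[246.5 219.5]
 [247.  220.4]
 [246.2 223.8]
 [247.7 217. ]
 [245.1 216.3]]
```

View pics/sd.png

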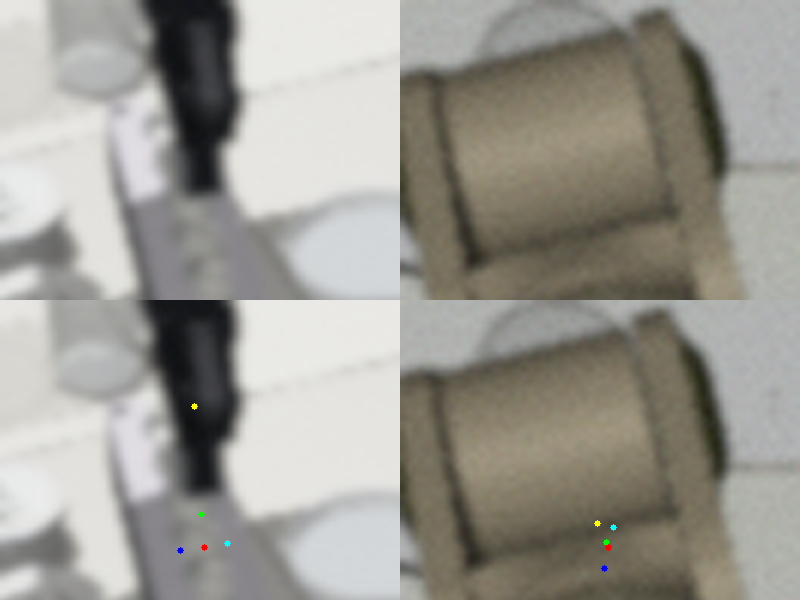

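The side view shows the real tip about 8 px (roughly 30 mm) above where the pose and 19 mm figure put it. I'll check the tool height independently with a PnP on the block's holes in w3/w4.

Run:
```python
from h import *
o=ctrl.get_obs(); c=cam("wrist",o)
H=np.array([(188,210),(193,268),(530,210),(516,268.)])
P=px2w(c,H,.051); print(P.round(4), np.linalg.norm(P[2]-P[0]),np.linalg.norm(P[3]-P[1]),np.linalg.norm(P[1]-P[0]),P.mean(0))
for z in(.02,.08): 
    P=px2w(c,H,z);print(z,np.linalg.norm(P[2]-P[0]),np.linalg.norm(P[1]-P[0]))
import numpy as np
print(o["joint_positions"],o["grip_width"])
# where visible tip lies: top edge corners px (264,266),(296,266)
R,p=o["tool_rot"],o["tool_pos"]
for z in(.065,.08,.09,.1): 
    q=px2w(c,[(264,266),(296,266)],z); print(z,((q-p)@R).round(4).tolist())
c=cam("side"); 
for k in(0,.01,.019,-.01,-.02): print(k,w2px(c,[p+R[:,2]*k+R[:,0]*e for e in(.011,0,-.011)]).round(1).tolist())
```

```text
[[0.4444 0.1986 0.051 ]
 [0.4796 0.1918 0.051 ]
 [0.4808 0.3858 0.051 ]
 [0.5161 0.3787 0.051 ]] 0.19068601674605765 0.19040413633679323 0.03579730766622513 [0.480203   0.28873304 0.051     ]
0.02 0.2218964111726976 0.04165640583577021
0.08 0.16148919615339438 0.030316215830199073
[ 14.75463322  26.85342892  94.40269236  -0.1122707   58.39855787
 -64.21971431] -0.0013674130856094159
0.065 [[-0.0081, -0.008, 0.0193], [-0.0081, 0.0094, 0.0193]]
0.08 [[-0.0005, -0.0073, 0.0043], [-0.0005, 0.0086, 0.0043]]
0.09 [[0.0045, -0.0068, -0.0057], [0.0045, 0.008, -0.0057]]
0.1 [[0.0095, -0.0064, -0.0158], [0.0095, 0.0075, -0.0158]]
0 [[247.9, 189.7], [251.8, 189.1], [255.7, 188.5]]
0.01 [[248.1, 192.5], [252.0, 191.9], [255.9, 191.4]]
0.019 [[248.3, 195.1], [252.2, 194.5], [256.0, 193.9]]
-0.01 [[247.6, 186.8], [251.6, 186.2], [255.5, 185.6]]
-0.02 [[247.4, 183.9], [251.3, 183.3], [255.3, 182.7]]
```

The block geometry agrees to under 1 mm in both wrist views, so the tool pose is right. Wrist and side views both put the visible shut fingertip about 13–15 mm *behind* the reported TCP, not 19 mm ahead, so it has been passing about 33 mm above the caps without touching. I'll back up along the row to before row_start, lower, and recheck.

```bash
python3 -m handwheel '[{"x":-0.3,"y":-1.4,"z":0,"twist":0,"jaw":-1},{"x":-0.3,"y":-1.4,"z":0,"twist":0,"jaw":-1},{"x":-0.3,"y":-1.4,"z":0,"twist":0,"jaw":-1},{"x":-0.3,"y":-1.4,"z":0,"twist":0,"jaw":-1},{"x":-0.3,"y":-1.4,"z":0,"twist":0,"jaw":-1},{"x":0,"y":0,"z":-1,"twist":0,"jaw":-1},{"x":0,"y":0,"z":-1,"twist":0,"jaw":-1},{"x":0,"y":0,"z":-0.5,"twist":0,"jaw":-1},{"x":0,"y":0,"z":0,"twist":0,"jaw":-1},{"x":0,"y":0,"z":0,"twist":0,"jaw":-1}]' >/dev/null; python3 st.py
python3 - <<'E'
from h import *
o=ctrl.get_obs();R,p=o["tool_rot"],o["tool_pos"];print(p)
im=ctrl.snapshot("side")[:,:,::-1].copy(); w=ctrl.snapshot("wrist")[:,:,::-1]; c=cam("side")
q=w2px(c,[p+R[:,2]*k for k in(0,-.014)]); print(q)
u,v=q[1].astype(int); a=cv2.resize(im[v-40:v+40,u-40:u+40],(400,400),interpolation=2)
cv2.circle(a,tuple(int(x) for x in(q[1]-[u-40,v-40]+.5)*5),3,(0,0,255),-1)
cv2.imwrite("pics/b.png",np.hstack([a,cv2.resize(w[170:310,210:350],(400,400),interpolation=2)]))
E
```

```text
t 5.83 by -122.7 bx -1.0 tipz 38.0 ang 79.0 [ 0.4  0.3 -0. ]
[0.45619324 0.16867875 0.05704501]
[[256.59019108 214.21164156]
 [256.31798534 210.21111666]]
```

View pics/b.png

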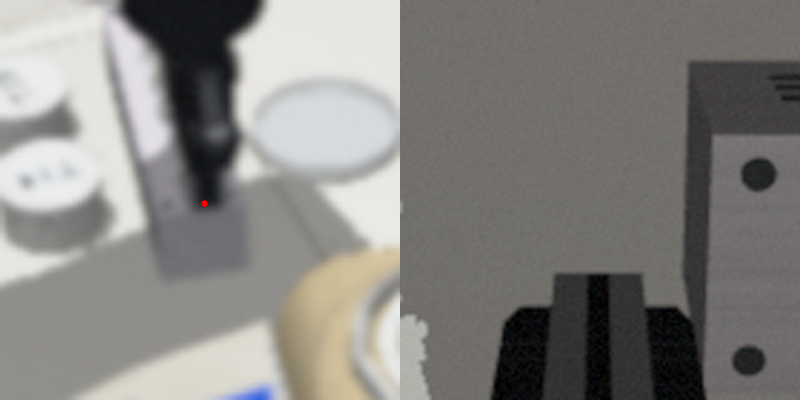

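The red dot (14 mm behind the TCP) sits right on the visible tip, so the tip is at about 71 mm. I'll lower to about 68 mm, stroke onto cap 1, then find the true contact height by touch.

```bash
sed -i 's/o\["tool_pos"\]\[2\]-19/o["tool_pos"][2]+14/' st.py
python3 -m handwheel '[{"x":0.1,"y":0,"z":-0.3,"twist":0,"jaw":-1},{"x":0.1,"y":0.6,"z":0,"twist":0,"jaw":-1},{"x":0.1,"y":0.6,"z":0,"twist":0,"jaw":-1},{"x":0.1,"y":0.6,"z":0,"twist":0,"jaw":-1}]' >/dev/null; python3 st.py
python3 -m handwheel '[{"x":0.1,"y":0.6,"z":0,"twist":0,"jaw":-1},{"x":0.1,"y":0.6,"z":0,"twist":0,"jaw":-1}]' >/dev/null; python3 st.py
python3 -m handwheel '[{"x":0.1,"y":0.6,"z":0,"twist":0,"jaw":-1}]' >/dev/null; python3 st.py
python3 -m handwheel '[{"x":0.1,"y":0.6,"z":0,"twist":0,"jaw":-1}]' >/dev/null; python3 st.py
```

```text
t 6.42 by -103.1 bx -0.1 tipz 68.3 ang 78.9 [ 0.1  0.1 -0.3]
t 6.67 by -89.9 bx -0.5 tipz 68.4 ang 79.0 [0.3 0.6 0.2]
t 6.80 by -83.4 bx -0.7 tipz 68.4 ang 79.0 [-0.2  0.4  0.1]
t 6.92 by -76.8 bx -0.8 tipz 68.4 ang 79.0 [-0.4 -0.4  0.2]
```

```bash
python3 -m handwheel '[{"x":0.15,"y":0.5,"z":-0.1,"twist":0,"jaw":-1}]' >/dev/null; python3 st.py
python3 -m handwheel '[{"x":0,"y":0,"z":-0.1,"twist":0,"jaw":-1}]' >/dev/null; python3 st.py
python3 -m handwheel '[{"x":0,"y":0,"z":-0.1,"twist":0,"jaw":-1}]' >/dev/null; python3 st.py
python3 - <<'E'
from h import *
o=ctrl.get_obs();R,p=o["tool_rot"],o["tool_pos"]
im=ctrl.snapshot("side")[:,:,::-1].copy(); w=ctrl.snapshot("wrist")[:,:,::-1]; c=cam("side")
q=w2px(c,[p+R[:,2]*k for k in(0,-.014)]); u,v=q[1].astype(int); a=cv2.resize(im[v-40:v+40,u-40:u+40],(400,400),interpolation=2)
cv2.circle(a,tuple(int(x) for x in(q[1]-[u-40,v-40]+.5)*5),3,(0,0,255),-1)
cv2.imwrite("pics/b2.png",np.hstack([a,cv2.resize(w[180:320,230:370],(400,400),interpolation=2)]))
E
```

```text
t 7.05 by -71.2 bx -0.3 tipz 67.5 ang 79.0 [-0.5  0.3  0.3]
t 7.17 by -70.8 bx -0.3 tipz 66.3 ang 79.0 [-0.  -0.6  0.1]
t 7.30 by -70.8 bx -0.3 tipz 65.3 ang 79.0 [0.3 0.9 3.2]
```

View pics/b2.png

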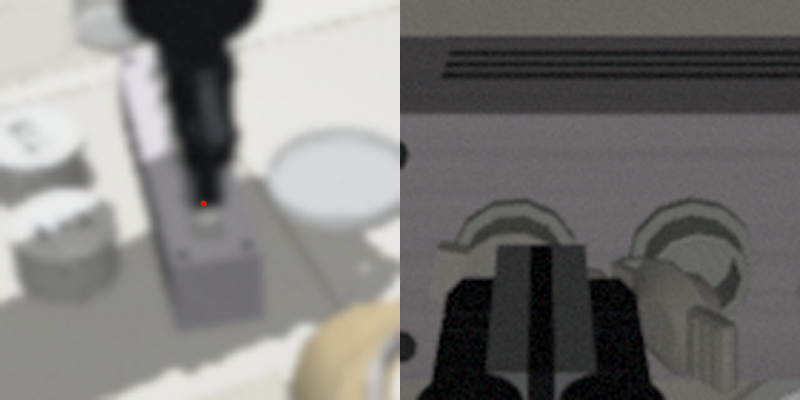

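First contact: 3 N at an estimated tip height of 65.3 mm, with the finger over cap 1 and cap 2 still ajar ahead. Stroking on from here in short steps, watching the force.

```bash
python3 -m handwheel '[{"x":0.1,"y":0.4,"z":0,"twist":0,"jaw":-1}]' >/dev/null; python3 st.py
python3 -m handwheel '[{"x":0.1,"y":0.4,"z":0,"twist":0,"jaw":-1}]' >/dev/null; python3 st.py
python3 -m handwheel '[{"x":0.1,"y":0.4,"z":0,"twist":0,"jaw":-1}]' >/dev/null; python3 st.py
python3 -m handwheel '[{"x":0.1,"y":0.4,"z":0,"twist":0,"jaw":-1}]' >/dev/null; python3 st.py
```

```text
t 7.53 by -66.9 bx 0.0 tipz 65.4 ang 79.0 [-0.2  0.2  0.7]
t 7.65 by -62.7 bx 0.2 tipz 65.3 ang 79.0 [-0.2  0.2  1. ]
t 7.78 by -58.5 bx 0.4 tipz 65.3 ang 79.0 [-0.3 -3.1  0.5]
t 7.90 by -54.1 bx 0.6 tipz 65.3 ang 79.0 [-0.  -0.2  0. ]
```

```bash
python3 -m handwheel '[{"x":0.05,"y":0.4,"z":-0.04,"twist":0,"jaw":-1}]' >/dev/null; python3 st.py
python3 -m handwheel '[{"x":0.05,"y":0.5,"z":0,"twist":0,"jaw":-1},{"x":0.1,"y":0.4,"z":0,"twist":0,"jaw":-1}]' >/dev/null; python3 st.py
python3 -m handwheel '[{"x":0.1,"y":0.4,"z":0,"twist":0,"jaw":-1}]' >/dev/null; python3 st.py
python3 -m handwheel '[{"x":0.1,"y":0.4,"z":0,"twist":0,"jaw":-1}]' >/dev/null; python3 st.py
```

```text
t 8.03 by -49.7 bx 0.7 tipz 65.2 ang 79.0 [-1.4 -3.3  5. ]
t 8.28 by -39.7 bx 0.5 tipz 65.3 ang 79.0 [-0.7 -0.4  0.8]
t 8.40 by -35.2 bx 0.6 tipz 65.2 ang 79.0 [ 0.6 -1.4  0.9]
t 8.53 by -30.9 bx 0.8 tipz 65.1 ang 79.0 [-0.4 -3.8  0.9]
```

Works well: forces are small and the resistance is on the -y side as each cap folds. Continuing.

```bash
python3 -m handwheel '[{"x":0.05,"y":0.4,"z":0,"twist":0,"jaw":-1},{"x":0.05,"y":0.4,"z":-0.02,"twist":0,"jaw":-1}]' >/dev/null; python3 st.py
python3 -m handwheel '[{"x":0.1,"y":0.4,"z":0,"twist":0,"jaw":-1},{"x":0.05,"y":0.4,"z":0,"twist":0,"jaw":-1}]' >/dev/null; python3 st.py
python3 -m handwheel '[{"x":0.1,"y":0.4,"z":0,"twist":0,"jaw":-1},{"x":0.05,"y":0.4,"z":0,"twist":0,"jaw":-1}]' >/dev/null; python3 st.py
python3 -m handwheel '[{"x":0.1,"y":0.4,"z":0,"twist":0,"jaw":-1},{"x":0.05,"y":0.4,"z":0,"twist":0,"jaw":-1}]' >/dev/null; python3 st.py
python3 -m handwheel '[{"x":0.1,"y":0.4,"z":0,"twist":0,"jaw":-1},{"x":0.05,"y":0.4,"z":0,"twist":0,"jaw":-1}]' >/dev/null; python3 st.py
```

```text
t 8.78 by -22.5 bx 0.4 tipz 65.0 ang 79.0 [-0.2 -3.4  6.9]
t 9.03 by -13.6 bx 0.5 tipz 65.3 ang 79.0 [-0.7 -1.   1.5]
t 9.28 by -4.8 bx 0.4 tipz 65.2 ang 79.0 [ 0.1 -1.   1. ]
t 9.53 by 3.7 bx 0.1 tipz 64.9 ang 79.0 [-0.3 -1.4  1.3]
t 9.78 by 12.6 bx 0.3 tipz 65.3 ang 79.0 [ 0.2 -1.7  2. ]
```

```bash
python3 -m handwheel '[{"x":0.1,"y":0.4,"z":-0.03,"twist":0,"jaw":-1},{"x":0.05,"y":0.4,"z":0,"twist":0,"jaw":-1}]' >/dev/null; python3 st.py
python3 -m handwheel '[{"x":0.1,"y":0.4,"z":0,"twist":0,"jaw":-1},{"x":0.05,"y":0.4,"z":0,"twist":0,"jaw":-1}]' >/dev/null; python3 st.py
python3 -m handwheel '[{"x":0.1,"y":0.4,"z":0,"twist":0,"jaw":-1},{"x":0.05,"y":0.4,"z":0,"twist":0,"jaw":-1}]' >/dev/null; python3 st.py
python3 -m handwheel '[{"x":0.1,"y":0.4,"z":0,"twist":0,"jaw":-1},{"x":0.05,"y":0.4,"z":0,"twist":0,"jaw":-1}]' >/dev/null; python3 st.py
python3 -m handwheel '[{"x":0.1,"y":0.4,"z":0,"twist":0,"jaw":-1},{"x":0.05,"y":0.4,"z":0,"twist":0,"jaw":-1}]' >/dev/null; python3 st.py
python3 -m handwheel '[{"x":0.1,"y":0.4,"z":0,"twist":0,"jaw":-1},{"x":0.05,"y":0.4,"z":0,"twist":0,"jaw":-1}]' >/dev/null; python3 st.py
```

```text
t 10.03 by 21.4 bx 0.4 tipz 65.3 ang 79.0 [ 1.  -0.8  3.5]
t 10.28 by 30.0 bx 0.1 tipz 65.0 ang 79.0 [-1.5 -3.4  2.8]
t 10.53 by 38.6 bx 0.2 tipz 65.1 ang 79.0 [-0.4 -3.2  6.3]
t 10.78 by 47.6 bx 0.4 tipz 65.4 ang 79.0 [-0.4 -1.   2.2]
t 11.03 by 56.5 bx 0.2 tipz 65.1 ang 79.0 [ 0.2 -0.1  0.3]
t 11.28 by 64.8 bx -0.1 tipz 64.9 ang 79.0 [-0.7 -3.9  3.7]
```

```bash
python3 -m handwheel '[{"x":0.1,"y":0.4,"z":-0.02,"twist":0,"jaw":-1},{"x":0.05,"y":0.4,"z":0,"twist":0,"jaw":-1}]' >/dev/null; python3 st.py
python3 -m handwheel '[{"x":0.1,"y":0.4,"z":-0.02,"twist":0,"jaw":-1},{"x":0.05,"y":0.4,"z":0,"twist":0,"jaw":-1}]' >/dev/null; python3 st.py
python3 -m handwheel '[{"x":0.1,"y":0.4,"z":0,"twist":0,"jaw":-1},{"x":0.05,"y":0.3,"z":0,"twist":0,"jaw":-1}]' >/dev/null; python3 st.py
python3 -m handwheel '[{"x":0.1,"y":0.4,"z":0,"twist":0,"jaw":-1}]' >/dev/null; python3 st.py
python3 - <<'E'
from h import *
cv2.imwrite("pics/w5.png",ctrl.snapshot("wrist")[180:310,60:420,::-1].repeat(2,0).repeat(2,1))
E
```

```text
t 11.53 by 73.7 bx 0.3 tipz 65.3 ang 79.0 [-0.5 -0.4  1.8]
t 11.78 by 82.6 bx 0.3 tipz 65.3 ang 79.0 [-1.3 -1.5  2. ]
t 12.03 by 90.4 bx 0.2 tipz 64.9 ang 79.0 [-0.2 -0.   2.9]
t 12.15 by 94.8 bx 0.4 tipz 64.8 ang 79.0 [ 0.3 -0.3  1. ]
```

View pics/w5.png

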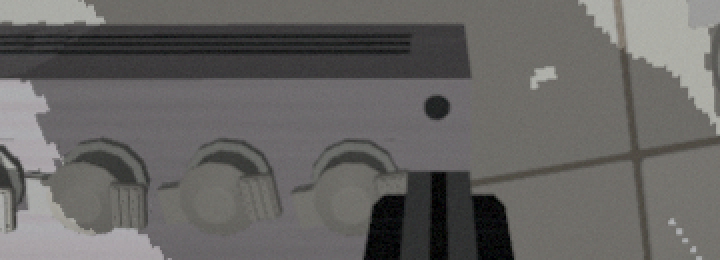

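The visible caps 4, 5 and 6 lie flat, with the finger past cap 6's lip. I'll rise modestly (TCP stays under 0.14 m), move back over the middle and inspect all six, with model overlays for 0 and 0.2 rad.

```bash
python3 -m handwheel '[{"x":0,"y":0,"z":2.5,"twist":0,"jaw":-1},{"x":0,"y":0,"z":3.5,"twist":0,"jaw":-1},{"x":0.5,"y":-3,"z":1,"twist":0,"jaw":-1},{"x":0.2,"y":-4,"z":0,"twist":0,"jaw":-1},{"x":0.2,"y":-2.5,"z":0,"twist":0,"jaw":-1},{"x":0,"y":0,"z":0,"twist":0,"jaw":-1},{"x":0,"y":0,"z":0,"twist":0,"jaw":-1}]' >/dev/null; python3 st.py
python3 - <<'E'
from h import *
o=ctrl.get_obs(); c=cam("wrist",o); im=ctrl.snapshot("wrist")[:,:,::-1].copy(); print(o["tool_pos"])
cv2.imwrite("pics/w6raw.png",im)
ctr=np.array([.4803,.2888,0]);yv=np.array([.18972,.98184,0]);xv=np.array([yv[1],-yv[0],0])
b=cv2.resize(im,None,fx=2,fy=2,interpolation=2); a0=b.copy()
for y0 in np.arange(-75,76,30)/1000:
  for th,col in((0,(0,255,0)),(.2,(0,0,255))):
    # lip-end top edge, 4 mm above hinge plane
    P=[ctr+xv*x+yv*(y0-.012+.026*np.cos(th)-.004*np.sin(th))+[0,0,.061+.026*np.sin(th)+.004*np.cos(th)] for x in(-.006,.006)]
    p=((w2px(c,P)+.5)*2).astype(int); cv2.line(b,tuple(p[0]),tuple(p[1]),col,1)
v=int(w2px(c,[ctr+[0,0,.065]])[0,1]*2); print(v)
s=slice(max(v-110,0),v+110)
f=lambda q:cv2.resize(q[s,160:960],(800,220))
cv2.imwrite("pics/w6.png",np.vstack([f(a0),f(b)]))
E
```

```text
t 13.07 by 2.5 bx 26.4 tipz 135.2 ang 79.0 [-1.1 -0.5  0.1]
[0.50690172 0.28646299 0.12115403]
373
```

View pics/w6.png

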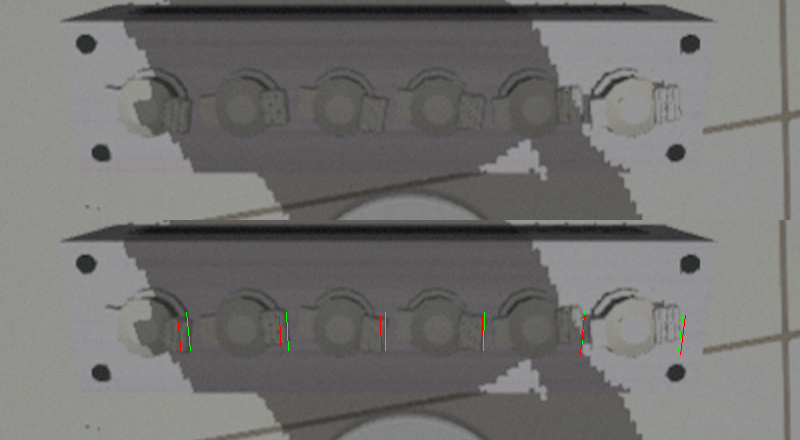

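All six caps lie flat with their lips near the "0 rad" lines, and the block's holes are where they were. I'll rise clear and hand in.

```bash
python3 -m handwheel '[{"x":0,"y":0,"z":4,"twist":0,"jaw":-1},{"x":0,"y":0,"z":4,"twist":0,"jaw":-1},{"x":0,"y":0,"z":0,"twist":0,"jaw":-1},{"x":0,"y":0,"z":0,"twist":0,"jaw":-1}]'; python3 -c "
from workcell import ctrl
print(ctrl.close_job())"
```

```text
clock: 13.62
tool_pos: [0.5053, 0.2897, 0.2014]
tool_rot: [[-0.983, 0.186, 0.003], [0.186, 0.983, 0.001], [-0.003, 0.001, -1.0]]
ft_force: [0.7, -0.3, 0.5]
grip_width: 0.001
the job is handed in; nothing more can be done
None
```

I stroked the row once from hinges to lips (towards world +y) with the fingers shut, and all six caps look shut. I then rose clear and handed in at 13.6 s. No verdict is reported.

- **Fingertip height:** The first pass, at the stated fingertip offset of 19 mm ahead of the TCP, went about 33 mm above the caps and touched nothing. The side and wrist cameras put the shut fingertips about 14 mm behind the reported TCP. I went back before row_start, lowered, and found first contact by touch at an estimated tip height of 65.3 mm. That agrees with the stated 65 mm cap tops. I did not find out why the 19 mm figure disagrees.
- **Forces:** The highest force I read was about 7 N. I sampled it every row or two, so brief peaks between readings are not known.
- **Last checks:** The final wrist view showed six flat caps with their lips near the 0 rad prediction. It cannot resolve the 0.1 rad limit for every cap: the 0 and 0.2 rad lines nearly coincide for caps 4 to 6. There the evidence is that the tip passed each lip at about 65 mm. The block's holes were still on their original outline by eye, and the tubes looked seated. The petri dish was the only bystander in that view; I did not re-check the others.
- **Pictures:** I viewed 12 pictures, two over the budget of 10.

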